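# Line up the enamel tins by height

### The arm

A 7-joint arm with a two-finger parallel gripper is mounted at the origin on the work surface. World frame = base frame: x ahead of the robot, y to its left, z up, the work surface at z = 0. Lengths are in m, angles in rad, forces in N, time in s.
With the tool pointing down it reaches from about 0.35 to 0.9 m from the base axis. Payload 7.2 kg.
Tool frame: the origin (TCP) lies between the finger pads; the fingertips stand bot.tcp_to_tips ahead of it and the grasp point (between the pads) is the TCP (bot.tcp_to_tips is the distance from the TCP to the fingertips, in m); z points along the fingers, y is the line along which they close (so a half turn about z gives the same grasp; the last joint's range is limited). The gripper opens to 85 mm and grips with 20 to 120 N. Pads are 22 mm wide; open, the fingers measure 114 mm over their backs; the gripper's body (76 mm by 85 mm) begins 54 mm behind the grasp point. The pads swing forward as they close: fully open they stand 13 mm farther back than shut.
Start: joints at [-1.252, 0.411, -0.013, 1.596, 0.006, 1.134, -0.082], TCP at [0.236, 0.579, 0.25] pointing down, gripper open.
Joint ranges: [-2.95, 2.95], [-0.29, 1.99], [-1.47, 1.44], [0.14, 2.54], [-1.03, 4.17], [0.13, 1.85], [-2.86, 2.86]. Speed limits (rad/s): [2.39, 2.39, 3.01, 3.01, 3.14, 3.14, 3.14].

### API

Orientations are given as a unit quaternion [w, x, y, z].
In Python, from cell import bot gives the robot as it stands.
- The arm moves only by the tool hand_motion, called after "Emit:" by a JSON object that holds its "op" and its "data", one argument or row to a line. Schema: {"type":"object","properties":{"increments":{"type":"array","items":{"type":"object","properties":{"pos":{"type":"array","items":{"type":"number"},"minItems":3,"maxItems":3},"turn_vec":{"type":"array","items":{"type":"number"},"minItems":3,"maxItems":3},"jaw":{"type":"number"}},"additionalProperties":false,"required":["jaw"]},"minItems":1,"maxItems":5},"only":{"type":"string"},"quiet":{"type":"boolean"},"lines":{"type":"string"}},"required":["increments"],"additionalProperties":false}. increments is a list of rows, 1 to 5 of them, each an object with the fields pos (a list: dx, dy, dz in normalised numbers (1 is 0.75 m)), turn_vec (a list: a rotation vector rx, ry, rz in normalised numbers (1 is pi/2 rad)), jaw (the finger opening in m); a field left out counts as zero (the opening has to be given); each row is the pose to reach, as a shift and turn from the pose commanded when the call began, along the tool's axes at that moment; what a row does not reach only later rows make up. A row lasts 1/12 s, in which the tool goes at most 0.0417 m and 0.125 rad, less where a joint would pass 70% of its speed; a pose out of reach is approached as far as the arm can. The fingers move at their own pace and stop on an object; the grip force is fixed at half the most. Time passes only in rows, so rows that do not move let the fingers close. The tool returns the time, the measured TCP pose, the force, the opening and the grip force at its end. only (a regular expression) keeps the lines of the reply that match it, lines (a string "A,B") keeps lines A to B, and quiet returns only ok. Shift and turn numbers lie between -1 and 1, and a call with a number outside is refused. Input that does not fit is refused with a message, and nothing moves.
- bot.state(): the state, without advancing time (a new reading comes with each control period).
- bot.camera(name): name is "scene" or "top" or "wrist"; returns a dict with "image" (420x560x3 uint8, red, green, blue), "vertical_fov" (degrees; the focal length in pixels is half the picture's height over the tangent of half this angle, whatever the lens; pixels are square), "cx", "cy" (the principal point, pixels), "world_from_camera" (4x4, takes a point from camera to world coordinates). Camera axes: x right, y up, looking along -z (the intrinsics and any distortion apply to the point x, -y, -z); pixel columns grow to the right and rows downward; lengths in m; the calibration is good to about 2 mm. A picture is of the moment at which its call begins. There is no depth.
- bot.close_job(): hands the job in; it is judged then, once.
The state is a dict: "t": time; "joint_positions": joint angles; "joint_vel": joint speeds; "effort": joint torques, N m; "eef_pos": TCP position; "eef_rot": TCP orientation; "wrist_force": force on the tool from outside, world axes, zero at the start; "torque": the same for the moment, N m; "grip_width": finger opening in m; "grip_force": force on a finger pad.
Only numpy, scipy, OpenCV 4.12 (cv2) and the standard library are available. Lean on these libraries where they do the work, as an engineer would, in place of code of your own. Each camera call takes 0.05 s, during which the arm holds its last target. There are 200 camera calls.

### The job

Line up the four white enamel tins on the row of cork mats in order of height, one upright and centred on each mat, with the tallest on the mat next to the pepper mill and the shortest on the one next to the salt bowl. Set the tins down gently, without dropping them, and leave the pepper mill and the salt bowl standing where they are.

Things in the scene. Friction and masses are not known exactly. Their poses are not given: they have to be found in the camera images.
- tin_small: The shortest of four round white enamel tins with a red line near the top: body 34 mm in diameter, 40 mm tall (lid fixed on, just as wide), wooden knob 12 mm wide and 8 mm high on top, 48 mm over all. Starts upright on the worktop, on the robot's side of the serving board. Grip it by the straight body. Origin: centre of the underside, z up its axis.
- tin_medium: The second shortest of four round white enamel tins with a red line near the top: body 42 mm in diameter, 56 mm tall (lid fixed on, just as wide), wooden knob 12 mm wide and 8 mm high on top, 64 mm over all. Starts upright on the worktop, on the robot's side of the serving board. Grip it by the straight body. Origin: centre of the underside, z up its axis.
- tin_large: The second tallest of four round white enamel tins with a red line near the top: body 50 mm in diameter, 72 mm tall (lid fixed on, just as wide), wooden knob 12 mm wide and 8 mm high on top, 80 mm over all. Starts upright on the worktop, on the robot's side of the serving board. Grip it by the straight body. Origin: centre of the underside, z up its axis.
- tin_tallest: The tallest of four round white enamel tins with a red line near the top: body 58 mm in diameter, 88 mm tall (lid fixed on, just as wide), wooden knob 12 mm wide and 8 mm high on top, 96 mm over all. Starts upright on the worktop, on the robot's side of the serving board. Grip it by the straight body. Origin: centre of the underside, z up its axis.
- mat_a: One of four like cork mats, 70 mm in diameter, 4 mm thick, fixed in a straight row 90 mm apart along a dark wooden serving board (130 x 580 x 18 mm, fixed, roughly crosswise before the robot). Origin: centre of its underside, on the board's top 18 mm above the worktop; a tin on the mat has its underside 22 mm above the worktop. The letter says nothing of its place in the row.
- mat_b: One of four like cork mats, 70 mm in diameter, 4 mm thick, fixed in a straight row 90 mm apart along a dark wooden serving board (130 x 580 x 18 mm, fixed, roughly crosswise before the robot). Origin: centre of its underside, on the board's top 18 mm above the worktop; a tin on the mat has its underside 22 mm above the worktop. The letter says nothing of its place in the row.
- mat_c: One of four like cork mats, 70 mm in diameter, 4 mm thick, fixed in a straight row 90 mm apart along a dark wooden serving board (130 x 580 x 18 mm, fixed, roughly crosswise before the robot). Origin: centre of its underside, on the board's top 18 mm above the worktop; a tin on the mat has its underside 22 mm above the worktop. The letter says nothing of its place in the row.
- mat_d: One of four like cork mats, 70 mm in diameter, 4 mm thick, fixed in a straight row 90 mm apart along a dark wooden serving board (130 x 580 x 18 mm, fixed, roughly crosswise before the robot). Origin: centre of its underside, on the board's top 18 mm above the worktop; a tin on the mat has its underside 22 mm above the worktop. The letter says nothing of its place in the row.
- pepper_mill: Turned wooden pepper mill, 140 mm tall, 54 mm wide at the foot, standing loose on the board in line with the row of mats, beyond one end of it, 105 mm from the centre of the nearest mat. Origin: centre of its underside.
- salt_bowl: Round open marble salt bowl, 64 mm across the rim and 42 mm high, standing loose on the board beyond the other end of the row, 105 mm from the centre of the nearest mat. Origin: centre of its underside.
Mind the look-alikes: they are no part of the job. Several things have the shape of the pepper_mill; the one meant has the colours described above.

How it is judged:
At the end, for the whole second after the job is handed in: Tins upright (0.1 rad) on the mats (height within 4 mm), each within 14 mm of a mat's centre; from the pepper mill: tallest, second tallest, second shortest, shortest (105, 195, 285, 375 mm from the mill, within 35 mm); all released and at rest (horizontal distance between tin_small and pepper_mill between 0.34 and 0.41 m and (horizontal distance between tin_small and mat_a below 0.014 m or horizontal distance between tin_small and mat_b below 0.014 m or horizontal distance between tin_small and mat_c below 0.014 m or horizontal distance between tin_small and mat_d below 0.014 m) and angle between each of tin_small, tin_medium, tin_large, tin_tallest's own z axis and vertical below 0.1 rad and height (world z) of tin_small between 0.018 and 0.026 m and linear speed of each of tin_small, tin_medium, tin_large, tin_tallest below 0.02 m/s and angular speed of each of tin_small, tin_medium, tin_large, tin_tallest below 0.2 rad/s and contact force between each of tin_small, tin_medium, tin_large, tin_tallest and the fingers below 0.1 N and horizontal distance between tin_medium and pepper_mill between 0.25 and 0.32 m and (horizontal distance between tin_medium and mat_a below 0.014 m or horizontal distance between tin_medium and mat_b below 0.014 m or horizontal distance between tin_medium and mat_c below 0.014 m or horizontal distance between tin_medium and mat_d below 0.014 m) and height (world z) of tin_medium between 0.018 and 0.026 m and horizontal distance between tin_large and pepper_mill between 0.16 and 0.23 m and (horizontal distance between tin_large and mat_a below 0.014 m or horizontal distance between tin_large and mat_b below 0.014 m or horizontal distance between tin_large and mat_c below 0.014 m or horizontal distance between tin_large and mat_d below 0.014 m) and height (world z) of tin_large between 0.018 and 0.026 m and horizontal distance between tin_tallest and pepper_mill between 0.07 and 0.14 m and (horizontal distance between tin_tallest and mat_a below 0.014 m or horizontal distance between tin_tallest and mat_b below 0.014 m or horizontal distance between tin_tallest and mat_c below 0.014 m or horizontal distance between tin_tallest and mat_d below 0.014 m) and height (world z) of tin_tallest between 0.018 and 0.026 m); the robot touches nothing.
It fails at once if a tin is dropped or thrown: it moves faster than 0.6 m/s while out of the fingers ((linear speed of tin_small above 0.6 m/s and contact force between tin_small and the fingers below 0.1 N) or (linear speed of tin_medium above 0.6 m/s and contact force between tin_medium and the fingers below 0.1 N) or (linear speed of tin_large above 0.6 m/s and contact force between tin_large and the fingers below 0.1 N) or (linear speed of tin_tallest above 0.6 m/s and contact force between tin_tallest and the fingers below 0.1 N)).
It fails at once if the pepper mill is shifted by more than 20 mm or tipped (distance of pepper_mill from where it was at the start of the episode above 0.02 m or angle between pepper_mill's own z axis and vertical above 0.3 rad).
It fails at once if the salt bowl is shifted by more than 20 mm or tipped (distance of salt_bowl from where it was at the start of the episode above 0.02 m or angle between salt_bowl's own z axis and vertical above 0.3 rad).
It also fails if it takes over 112 s, if anything falls off the work surface, if the arm or the gripper's body presses on something with over 40 N, if the wrist force passes 120 N, or if a joint passes its speed limit or range.

## Working session

There is one attempt and no reset: what is moved stays moved. The work goes in short steps, Python scripts to look and compute and a tool call to move; the robot and the scene stay as the last step left them, time stands still between calls to the robot, and variables do not carry over. Pictures are saved under pics/ and viewed, at most 14 in all, crops included, and the job is handed in when it is done.

```bash
mkdir -p pics; ls
```

Run:
```python
from cell import bot
import cv2
print(bot.tcp_to_tips, bot.state())
for n in ("scene","top"):
    c=bot.camera(n); cv2.imwrite(f"pics/{n}0.png",cv2.resize(c["image"][:,:,::-1],None,fx=1.42,fy=1.42,interpolation=cv2.INTER_CUBIC)); print(n,{k:v for k,v in c.items() if k!="image"})
```

```text
pics
0.019 {'t': 0.0, 'joint_positions': array([-1.25217115,  0.41191428, -0.01272432,  1.59704243,  0.00561961,
        1.13426074, -0.08221114]), 'joint_vel': array([-0.00055783, -0.00020427, -0.00052173, -0.0001078 , -0.00099604,
       -0.00242917,  0.00084589]), 'effort': array([-1.18139910e-04, -6.00630140e+01,  6.82298038e-01, -2.99405730e+01,
        1.38458921e-02,  1.05786769e-02,  8.80544576e-06]), 'eef_pos': array([0.23564519, 0.57838708, 0.24944466]), 'eef_rot': array([-9.08488152e-05,  1.92192681e-01,  9.81356888e-01, -7.89305622e-04]), 'wrist_force': array([0.55315354, 0.89824351, 0.81008373]), 'torque': array([ 0.00411893, -0.02104679, -0.04285978]), 'grip_force': 0.0, 'grip_width': 0.08546418226223103}
scene {'vertical_fov': 57.594456886375596, 'cx': 280.43039471845395, 'cy': 200.7847163393208, 'world_from_camera': array([[-0.05057201, -0.51881726,  0.85338803,  1.15985262],
       [ 0.99871865, -0.02466526,  0.04418909,  0.04456392],
       [-0.00187702,  0.85452927,  0.51939984,  0.42586038],
       [ 0.        ,  0.        ,  0.        ,  1.        ]])}
top {'vertical_fov': 52.70488631987958, 'cx': 283.85152375243905, 'cy': 200.79665565416232, 'world_from_camera': array([[-0.07537069,  0.9732096 , -0.21721496,  0.37259536],
       [-0.99715417, -0.0731933 ,  0.01806402,  0.00487641],
       [ 0.0016814 ,  0.2179583 ,  0.97595663,  0.86088543],
       [ 0.        ,  0.        ,  0.        ,  1.        ]])}
```

View pics/scene0.png

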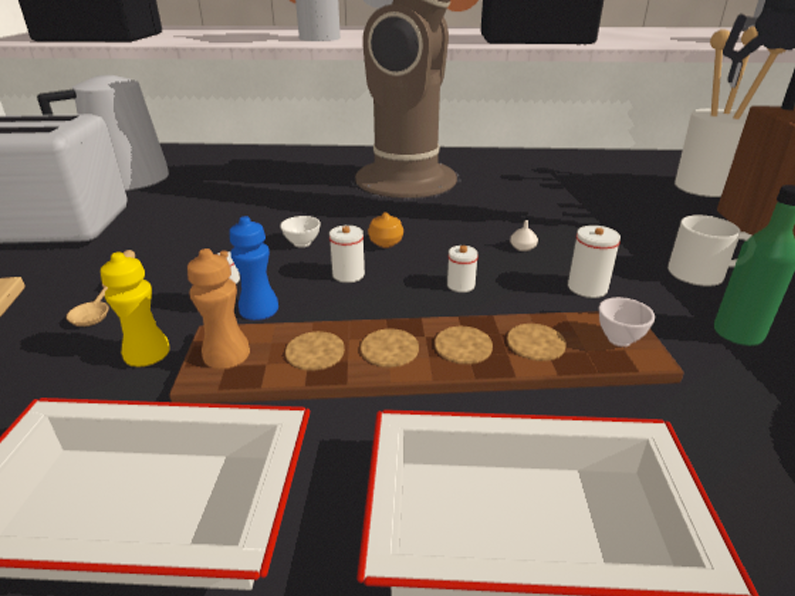

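View pics/top0.png

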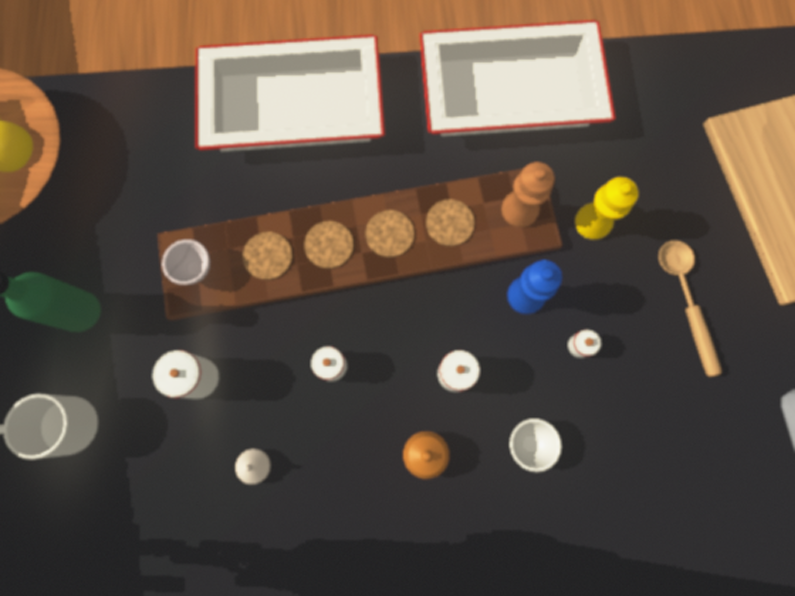

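The top view (display px) shows four red-lined tins: (177,373) tallest, (459,371) large, (328,363) medium and (586,343) small. Four mats lie at (267,255), (329,244), (389,233) and (450,222).

Candidates for the mill are brown wood on the board (528,193), yellow (606,207) and blue (533,287). The brown one on the board fits. For the bowl, the marble one on the board is at (186,262), and the white bowl at (535,445) is a decoy. The garlic (252,466) and the orange pot (426,455) are not tins. Next I'll enlarge both views.

Create h.py:
```python
import numpy as np, cv2
from scipy.spatial.transform import Rotation as R
from cell import bot
def K(c):
    h=c["image"].shape[0]; return h/2/np.tan(np.radians(c["vertical_fov"]/2))
def ray(c,u,v):
    f=K(c); T=c["world_from_camera"]
    d=T[:3,:3]@np.array([(u-c["cx"])/f,-(v-c["cy"])/f,-1]); return T[:3,3],d/np.linalg.norm(d)
def atz(c,u,v,z):
    o,d=ray(c,u,v); return (o+d*(z-o[2])/d[2])
def tri(rs):
    A=sum(np.eye(3)-np.outer(d,d) for o,d in rs); b=sum((np.eye(3)-np.outer(d,d))@o for o,d in rs)
    p=np.linalg.solve(A,b); return p,[np.linalg.norm(np.cross(p-o,d)) for o,d in rs]
def crop(c,x0,y0,x1,y1,s,name):
    im=cv2.resize(c["image"][y0:y1,x0:x1,::-1],None,fx=s,fy=s,interpolation=cv2.INTER_CUBIC)
    cv2.imwrite("pics/"+name,im)
def go(p,yaw=None):
    """tool-axis shift (and turn about z so that tool y axis points at world angle yaw, mod pi)"""
    s=bot.state(); q=s["eef_rot"]; r=R.from_quat([q[1],q[2],q[3],q[0]])
    d=r.inv().apply(np.array(p)-s["eef_pos"]); y=r.apply([0,1,0]); a=np.arctan2(y[1],y[0])
    print("t",s["t"],"pos",s["eef_pos"].round(4),"shift",d.round(4),"tilt-z",r.apply([0,0,1]).round(3),"y-ang",a.round(3),"j7",s["joint_positions"][6].round(2))
    if yaw is not None:
        e=(yaw-a+np.pi/2)%np.pi-np.pi/2; print("rz",-e)
```

Run:
```python
from h import *
c=bot.camera("top"); crop(c,100,115,440,295,2.35,"topc.png")
c=bot.camera("scene"); crop(c,125,145,475,275,2.28,"scenec.png")
```

```text
(no output)
```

View pics/topc.png

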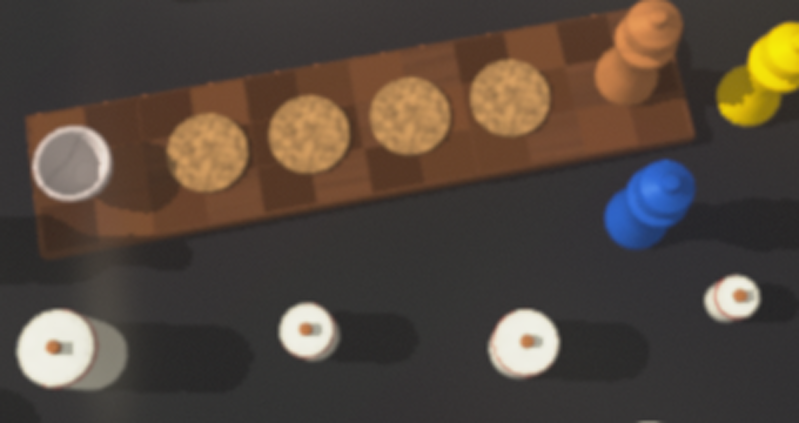

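View pics/scenec.png

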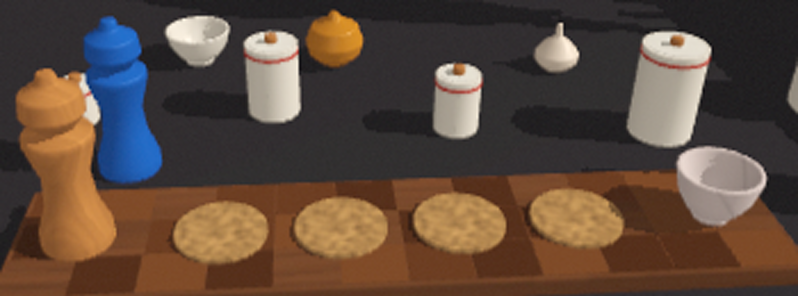

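Both crops are clear. In the top crop the knobs are at (54,348), (306,330), (528,342) and (740,296), and the mats at (208,152), (309,134), (410,116) and (510,98). In the scene crop the knobs are at (677,41), (459,69), (270,37) and (77,77), and the mats at (576,218), (459,222), (340,227) and (220,232). The brown mill stands at the −y end of the board.

Run:
```python
from h import *
ct=bot.camera("top"); cs=bot.camera("scene")
T=lambda p:ray(ct,100+p[0]/2.35,115+p[1]/2.35)
S=lambda p:ray(cs,125+p[0]/2.28,145+p[1]/2.28)
t=dict(tallest=((54,348),(677,41)),medium=((306,330),(459,69)),large=((528,342),(270,37)),small=((740,296),(77,77)),
m1=((208,152),(576,218)),m2=((309,134),(459,222)),m3=((410,116),(340,227)),m4=((510,98),(220,232)))
zz=dict(tallest=.092,medium=.06,large=.076,small=.044)
for k,(a,b) in t.items():
    p,r=tri([T(a),S(b)]); q=atz(ct,100+a[0]/2.35,115+a[1]/2.35,zz.get(k,.022)); q2=atz(cs,125+b[0]/2.28,145+b[1]/2.28,zz.get(k,.022))
    print(k,p.round(4),np.round(r,4),q[:2].round(4),q2[:2].round(4))
for n,a in dict(mill=(626,78),blue=(634,220)).items(): print(n,atz(ct,100+a[0]/2.35,115+a[1]/2.35,.03 if n=="mill" else .01).round(3))
print("bowl",atz(ct,100+71/2.35,115+163/2.35,.06).round(3))
go([.4,.28,.2],0)
```

```text
tallest [0.4515 0.2904 0.0911] [0.0022 0.0022] [0.451  0.2878] [0.452  0.2924]
medium [0.4535 0.1009 0.0602] [0.0023 0.0023] [0.4534 0.0986] [0.4526 0.1032]
large [ 0.4291 -0.0738  0.0771] [0.0021 0.0021] [ 0.4294 -0.0761] [ 0.427 -0.072]
small [ 0.4552 -0.2538  0.0449] [0.0029 0.0029] [ 0.456 -0.257] [ 0.4546 -0.2512]
m1 [0.6191 0.1837 0.02  ] [0.0024 0.0024] [0.6182 0.1809] [0.6212 0.1855]
m2 [0.6285 0.0945 0.0203] [0.002 0.002] [0.6279 0.0923] [0.6305 0.0963]
m3 [0.6383 0.0047 0.0199] [0.0018 0.0018] [0.6377 0.0029] [0.641  0.0067]
m4 [ 0.6481 -0.0849  0.0196] [0.0018 0.0018] [ 0.6477 -0.0864] [ 0.6513 -0.0823]
mill [ 0.656 -0.189  0.03 ]
blue [ 0.532 -0.185  0.01 ]
bowl [0.606 0.287 0.06 ]
t 0.3 pos [0.2357 0.5787 0.25  ] shift [-0.2648 -0.2146  0.0501] tilt-z [-0.    -0.001 -1.   ] y-ang 1.184 j7 -0.08
rz 1.1839855648484285
```

Triangulated heights match the text. The tins go as follows: tallest on m4, large on m3, medium on m2, small on m1. I'll grip across the row (yaw ≈ 0.107) and approach on the robot's side, clear of the green bottle.

The rows are not in the units I measure in: shifts go in shares of 0.75 m and turns go in shares of pi/2 rad. I convert before sending: -0.145 m / 0.75 = -0.1933, -0.133 m / 0.75 = -0.1773, 0.12 rad / 1.5708 = 0.0764.

Emit:
{"op": "hand_motion", "data": {
  "increments": [
    {"pos":[-0.0387, -0.0355, 0], "turn_vec":[0, 0, 0.0764], "jaw":0.085},
    {"pos":[-0.0773, -0.0707, 0], "turn_vec":[0, 0, 0.1528], "jaw":0.085},
    {"pos":[-0.116, -0.1067, 0], "turn_vec":[0, 0, 0.2292], "jaw":0.085},
    {"pos":[-0.1547, -0.1413, 0], "turn_vec":[0, 0, 0.3056], "jaw":0.085},
    {"pos":[-0.1933, -0.1773, 0], "turn_vec":[0, 0, 0.382], "jaw":0.085}
  ]
}}

```text
t: 0.72
eef_pos: [0.3204, 0.3993, 0.2503]
eef_rot: [-0.0, 0.476, 0.879, 0.0]
wrist_force: [1.3, -0.1, 0.7]
grip_width: 0.0851
grip_force: 0.0
```

Emit:
{"op": "hand_motion", "data": {
  "increments": [
    {"turn_vec":[0, 0, 0.0764], "jaw":0.085},
    {"turn_vec":[0, 0, 0.1528], "jaw":0.085},
    {"turn_vec":[0, 0, 0.2292], "jaw":0.085},
    {"turn_vec":[0, 0, 0.3037], "jaw":0.085},
    {"turn_vec":[0, 0, 0.3037], "jaw":0.085}
  ]
}}

```text
t: 1.13
eef_pos: [0.3199, 0.4009, 0.2504]
eef_rot: [-0.0, 0.67, 0.742, 0.0]
wrist_force: [-0.1, 0.1, -0.0]
grip_width: 0.0849
grip_force: 0.0
```

```bash
python3 -c "
from h import *
go([.4515,.2895,.18],.107)"
```

```text
t 1.1333 pos [0.3199 0.4009 0.2504] shift [-0.1241  0.1196  0.0704] tilt-z [ 0.  0. -1.] y-ang 0.101 j7 -0.84
rz -0.005511910941782938
```

Converted, -0.124 m / 0.75 = -0.1653, 0.096 m / 0.75 = 0.128, -0.005 rad / 1.5708 = -0.0032.

Emit:
{"op": "hand_motion", "data": {
  "increments": [
    {"pos":[-0.0333, 0.032, 0.016], "jaw":0.085},
    {"pos":[-0.0667, 0.064, 0.032], "jaw":0.085},
    {"pos":[-0.1, 0.096, 0.048], "jaw":0.085},
    {"pos":[-0.1333, 0.128, 0.064], "jaw":0.085},
    {"pos":[-0.1653, 0.16, 0.08], "turn_vec":[0, 0, -0.0032], "jaw":0.085}
  ]
}}

```text
t: 1.55
eef_pos: [0.4535, 0.2893, 0.1899]
eef_rot: [0.0, 0.665, 0.747, 0.0]
wrist_force: [0.6, 0.0, -0.3]
grip_width: 0.0849
grip_force: 0.0
```

```bash
python3 -c "
from h import *
c=bot.camera('wrist'); crop(c,0,0,560,420,1.4,'w1.png'); print(c['world_from_camera'].round(4).tolist(),K(c),c['cx'],c['cy'])
go([.4515,.2895,.18],.107)"
```

```text
[[0.9931, -0.1118, -0.0359, 0.4448], [0.1174, 0.9435, 0.31, 0.3685], [-0.0008, -0.3121, 0.95, 0.3135], [0.0, 0.0, 0.0, 1.0]] 292.5900453822019 275.9572843043708 208.07392723270937
t 1.6 pos [0.4582 0.283  0.188 ] shift [ 0.0072 -0.0059  0.008 ] tilt-z [ 0.002 -0.004 -1.   ] y-ang 0.11 j7 -0.42
rz 0.0033267590425862803
```

View pics/w1.png

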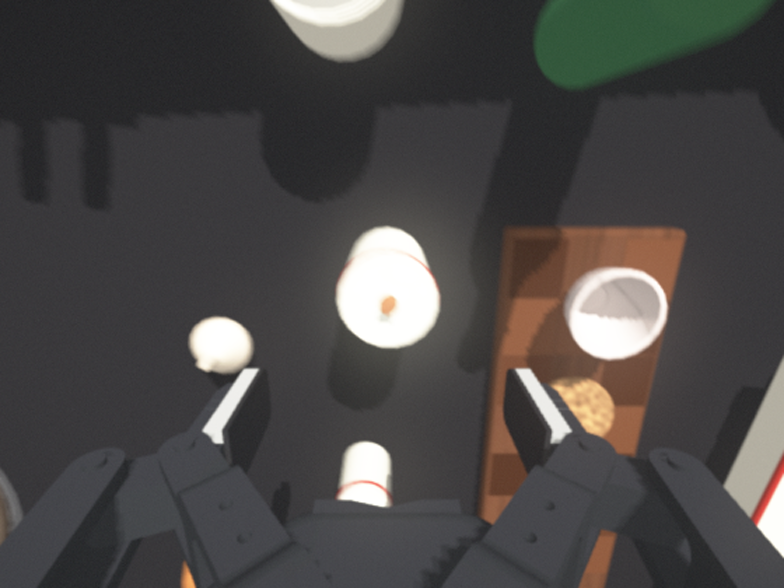

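The tallest tin's knob is at (388,304) in the wrist view, centred between the open fingers, and the salt bowl is at (616,310). I'll fix its position from this view.

Emit:
{"op": "hand_motion", "data": {
  "increments": [
    {"jaw":0.085},
    {"jaw":0.085}
  ],
  "quiet": true
}}

```text
ok
```

```bash
python3 -c "
from h import *
c=dict(image=np.zeros((420,560,3)),vertical_fov=2*np.degrees(np.arctan(210/292.59)),cx=275.957,cy=208.074,world_from_camera=np.array([[0.9931, -0.1118, -0.0359, 0.4448], [0.1174, 0.9435, 0.31, 0.3685], [-0.0008, -0.3121, 0.95, 0.3135], [0.0, 0.0, 0.0, 1.0]]))
print(atz(c,388/1.4,304/1.4,.092), atz(c,388/1.4,298/1.4,.088))
go([.4515,.2895,.062],.107)"
```

```text
[0.45502082 0.28870126 0.092     ] [0.45476424 0.29095135 0.088     ]
t 1.7667 pos [0.4525 0.2902 0.19  ] shift [-0.0005 -0.001   0.128 ] tilt-z [-0.001 -0.    -1.   ] y-ang 0.113 j7 -0.43
rz 0.00634218080717508
```

Emit:
{"op": "hand_motion", "data": {
  "increments": [
    {"pos":[0, 0, 0.0467], "jaw":0.085},
    {"pos":[0, 0, 0.0933], "jaw":0.085},
    {"pos":[0, 0, 0.14], "jaw":0.085},
    {"pos":[0, 0, 0.1707], "jaw":0.085},
    {"pos":[0, 0, 0.1707], "jaw":0.085}
  ]
}}

```text
t: 2.18
eef_pos: [0.4487, 0.2907, 0.0584]
eef_rot: [-0.001, 0.665, 0.747, -0.003]
wrist_force: [-0.7, -1.2, -0.5]
grip_width: 0.0848
grip_force: 0.0
```

Emit:
{"op": "hand_motion", "data": {
  "increments": [
    {"jaw":0.05},
    {"jaw":0.05},
    {"jaw":0.04},
    {"jaw":0.03},
    {"jaw":0.03}
  ]
}}

```text
t: 2.6
eef_pos: [0.4532, 0.2919, 0.0645]
eef_rot: [-0.0, 0.666, 0.746, 0.002]
wrist_force: [-2.2, 0.9, 7.8]
grip_width: 0.0568
grip_force: 64.0
```

Emit:
{"op": "hand_motion", "data": {
  "increments": [
    {"jaw":0.03},
    {"jaw":0.03},
    {"jaw":0.03},
    {"jaw":0.03},
    {"jaw":0.03}
  ]
}}

```text
t: 3.02
eef_pos: [0.4532, 0.2918, 0.0645]
eef_rot: [-0.0, 0.666, 0.746, 0.002]
wrist_force: [-3.4, 1.0, 8.8]
grip_width: 0.0566
grip_force: 64.0
```

Converted, -0.12 m / 0.75 = -0.16, -0.095 m / 0.75 = -0.1267.

Emit:
{"op": "hand_motion", "data": {
  "increments": [
    {"pos":[0, 0, -0.0133], "jaw":0.03},
    {"pos":[0, 0, -0.0467], "jaw":0.03},
    {"pos":[0, 0, -0.0867], "jaw":0.03},
    {"pos":[0, 0, -0.1267], "jaw":0.03},
    {"pos":[0, 0, -0.16], "jaw":0.03}
  ]
}}

```text
t: 3.43
eef_pos: [0.4529, 0.2904, 0.1855]
eef_rot: [0.0, 0.667, 0.745, 0.001]
wrist_force: [0.1, 0.5, -1.6]
grip_width: 0.0573
grip_force: 64.3
```

Emit:
{"op": "hand_motion", "data": {
  "increments": [
    {"jaw":0.03},
    {"jaw":0.03}
  ]
}}

```text
t: 3.6
eef_pos: [0.4532, 0.291, 0.1846]
eef_rot: [0.0, 0.666, 0.746, 0.002]
wrist_force: [-0.2, -0.8, -1.9]
grip_width: 0.0569
grip_force: 64.3
```

```bash
python3 -c "
from h import *
go([.649,-.0845,.19],.107)"
```

```text
t 3.6 pos [0.4532 0.291  0.1846] shift [-0.395   0.1526 -0.0059] tilt-z [ 0.003  0.003 -1.   ] y-ang 0.112 j7 -0.43
rz 0.00495581410610324
```

Converted, -0.145 m / 0.75 = -0.1933, -0.115 m / 0.75 = -0.1533.

Emit:
{"op": "hand_motion", "data": {
  "increments": [
    {"pos":[-0.0333, 0.0133, 0], "jaw":0.03},
    {"pos":[-0.0733, 0.0293, 0], "jaw":0.03},
    {"pos":[-0.1133, 0.0453, 0], "jaw":0.03},
    {"pos":[-0.1533, 0.0613, 0], "jaw":0.03},
    {"pos":[-0.1933, 0.0773, 0], "jaw":0.03}
  ],
  "quiet": true
}}

```text
ok
```

Emit:
{"op": "hand_motion", "data": {
  "increments": [
    {"pos":[-0.04, 0.016, 0], "jaw":0.03},
    {"pos":[-0.08, 0.032, 0], "jaw":0.03},
    {"pos":[-0.12, 0.048, 0], "jaw":0.03},
    {"pos":[-0.16, 0.064, 0], "jaw":0.03},
    {"pos":[-0.2, 0.0773, 0], "jaw":0.03}
  ],
  "quiet": true
}}

```text
ok
```

Emit:
{"op": "hand_motion", "data": {
  "increments": [
    {"pos":[-0.04, 0.0133, 0], "jaw":0.03},
    {"pos":[-0.08, 0.0267, 0], "jaw":0.03},
    {"pos":[-0.12, 0.044, 0], "jaw":0.03},
    {"pos":[-0.1333, 0.048, 0], "jaw":0.03},
    {"pos":[-0.1333, 0.048, 0], "jaw":0.03}
  ]
}}

```text
t: 4.85
eef_pos: [0.6473, -0.0896, 0.1809]
eef_rot: [0.0, 0.668, 0.744, -0.002]
wrist_force: [-0.9, -0.1, -2.0]
grip_width: 0.0568
grip_force: 64.5
```

Emit:
{"op": "hand_motion", "data": {
  "increments": [
    {"jaw":0.03},
    {"jaw":0.03},
    {"jaw":0.03}
  ]
}}

```text
t: 5.1
eef_pos: [0.6471, -0.0831, 0.1817]
eef_rot: [-0.001, 0.666, 0.746, 0.0]
wrist_force: [-0.4, 1.1, -1.6]
grip_width: 0.0571
grip_force: 64.5
```

```bash
python3 -c "
from h import *
go([.649,-.0845,.087],.107); c=bot.camera('wrist'); crop(c,0,0,560,420,1.4,'w2.png')"
```

```text
t 5.1 pos [ 0.6471 -0.0831  0.1817] shift [-0.0018  0.0018  0.0947] tilt-z [-0.001  0.001 -1.   ] y-ang 0.114 j7 0.36
rz 0.007184681279327254
```

View pics/w2.png

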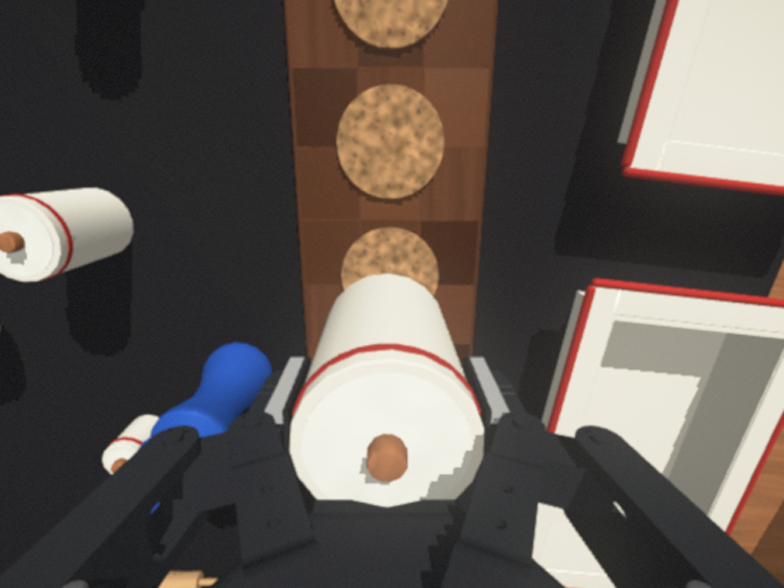

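The tin hangs upright in the fingers over mat 4, and the mats at (391,142) and (390,275) are in line with it. I'll lower it in stages.

Converted, 0.088 m / 0.75 = 0.1173, -0.002 m / 0.75 = -0.0027.

Emit:
{"op": "hand_motion", "data": {
  "increments": [
    {"pos":[-0.0013, 0.0013, 0.0333], "jaw":0.03},
    {"pos":[-0.0027, 0.0027, 0.0667], "jaw":0.03},
    {"pos":[-0.0027, 0.0027, 0.0933], "jaw":0.03},
    {"pos":[-0.0027, 0.0027, 0.1093], "jaw":0.03},
    {"pos":[-0.0027, 0.0027, 0.1173], "jaw":0.03}
  ]
}}

```text
t: 5.57
eef_pos: [0.6488, -0.0856, 0.0925]
eef_rot: [-0.001, 0.666, 0.746, -0.001]
wrist_force: [-0.2, -0.0, -0.8]
grip_width: 0.0566
grip_force: 64.5
```

Emit:
{"op": "hand_motion", "data": {
  "increments": [
    {"jaw":0.03},
    {"pos":[0, 0, 0.0013], "jaw":0.03},
    {"pos":[0, 0, 0.0027], "jaw":0.03},
    {"pos":[0, 0, 0.004], "jaw":0.03},
    {"pos":[0, 0, 0.004], "jaw":0.03}
  ]
}}

```text
t: 5.98
eef_pos: [0.6503, -0.0868, 0.0921]
eef_rot: [0.0, 0.666, 0.746, 0.0]
wrist_force: [-0.6, -0.1, -1.7]
grip_width: 0.0566
grip_force: 64.5
```

Converted, 0.004 m / 0.75 = 0.0053, 0.003 m / 0.75 = 0.004.

Emit:
{"op": "hand_motion", "data": {
  "increments": [
    {"pos":[0, 0, 0.0013], "jaw":0.03},
    {"pos":[0, 0, 0.0027], "jaw":0.03},
    {"pos":[0, 0, 0.004], "jaw":0.03},
    {"pos":[0, 0, 0.0053], "jaw":0.03},
    {"pos":[0, 0, 0.0053], "jaw":0.03}
  ]
}}

```text
t: 6.4
eef_pos: [0.6497, -0.0868, 0.087]
eef_rot: [-0.0, 0.666, 0.746, -0.0]
wrist_force: [-0.5, 0.7, -2.1]
grip_width: 0.0566
grip_force: 64.5
```

Emit:
{"op": "hand_motion", "data": {
  "increments": [
    {"pos":[0, 0, 0.0007], "jaw":0.03},
    {"pos":[0, 0, 0.0013], "jaw":0.03},
    {"pos":[0, 0, 0.0013], "jaw":0.03},
    {"pos":[0, 0, 0.0013], "jaw":0.03}
  ]
}}

```text
t: 6.73
eef_pos: [0.6499, -0.0869, 0.0866]
eef_rot: [0.0, 0.666, 0.746, 0.0]
wrist_force: [-3.0, 0.8, 2.4]
grip_width: 0.0566
grip_force: 64.4
```

The wrist force flips sign, so the tin is in contact. I'll open gently and go straight up.

Emit:
{"op": "hand_motion", "data": {
  "increments": [
    {"jaw":0.06},
    {"jaw":0.065},
    {"jaw":0.075},
    {"jaw":0.085},
    {"jaw":0.085}
  ]
}}

```text
t: 7.15
eef_pos: [0.65, -0.0868, 0.0862]
eef_rot: [0.0, 0.666, 0.746, 0.0]
wrist_force: [-0.9, -0.2, 1.0]
grip_width: 0.085
grip_force: 0.0
```

Emit:
{"op": "hand_motion", "data": {
  "increments": [
    {"pos":[0, 0, -0.0267], "jaw":0.085},
    {"pos":[0, 0, -0.06], "jaw":0.085},
    {"pos":[0, 0, -0.1], "jaw":0.085},
    {"pos":[0, 0, -0.1333], "jaw":0.085},
    {"pos":[0, 0, -0.1467], "jaw":0.085}
  ]
}}

```text
t: 7.57
eef_pos: [0.6515, -0.0873, 0.2003]
eef_rot: [0.002, 0.667, 0.745, 0.002]
wrist_force: [0.2, -0.3, 0.3]
grip_width: 0.0852
grip_force: 0.0
```

Emit:
{"op": "hand_motion", "data": {
  "increments": [
    {"jaw":0.085},
    {"jaw":0.085}
  ],
  "quiet": true
}}

```text
ok
```

```bash
python3 -c "
from h import *
go([.4285,-.074,.19],.107); c=bot.camera('top'); crop(c,200,110,420,290,2.5,'t2.png')"
```

```text
t 7.7333 pos [ 0.6498 -0.0867  0.196 ] shift [ 0.0373 -0.2185  0.0059] tilt-z [ 0.  0. -1.] y-ang 0.112 j7 0.36
rz 0.0051800182273815665
```

View pics/t2.png

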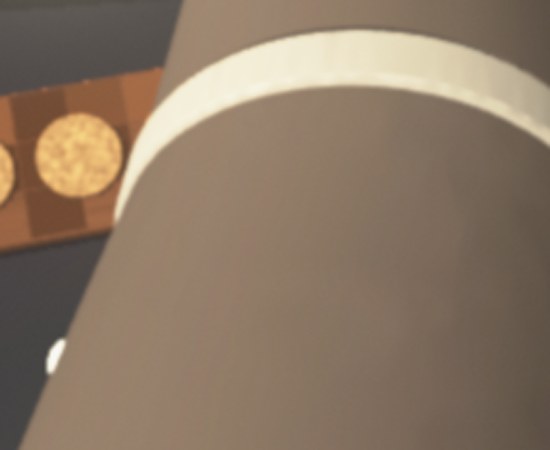

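The arm hides the tin from above, so I'll check it from other views later. On to the large tin.

Converted, -0.185 m / 0.75 = -0.2467, 0.031 m / 0.75 = 0.0413.

Emit:
{"op": "hand_motion", "data": {
  "increments": [
    {"pos":[0.008, -0.0467, 0], "jaw":0.085},
    {"pos":[0.016, -0.1, 0], "jaw":0.085},
    {"pos":[0.024, -0.1533, 0], "jaw":0.085},
    {"pos":[0.0333, -0.2, 0], "jaw":0.085},
    {"pos":[0.0413, -0.2467, 0], "jaw":0.085}
  ],
  "quiet": true
}}

```text
ok
```

Emit:
{"op": "hand_motion", "data": {
  "increments": [
    {"pos":[0.0067, -0.0333, 0], "jaw":0.085},
    {"pos":[0.008, -0.0447, 0], "jaw":0.085},
    {"pos":[0.008, -0.0447, 0], "jaw":0.085},
    {"pos":[0.008, -0.0447, 0], "jaw":0.085},
    {"pos":[0.008, -0.0447, 0], "jaw":0.085}
  ]
}}

```text
t: 8.62
eef_pos: [0.4298, -0.0744, 0.1961]
eef_rot: [0.0, 0.666, 0.746, -0.0]
wrist_force: [-0.2, -0.7, 1.0]
grip_width: 0.085
grip_force: 0.0
```

```bash
python3 -c "
from h import *
c=bot.camera('wrist'); go([.4285,-.074,.05],.107); crop(c,0,0,560,420,1.4,'w3.png'); np.savez('w3.npz',T=c['world_from_camera'])"
```

```text
t 8.6667 pos [ 0.4298 -0.0745  0.196 ] shift [ 0.0007 -0.0013  0.146 ] tilt-z [ 0.    -0.001 -1.   ] y-ang 0.112 j7 0.26
rz 0.005282979762936124
```

View pics/w3.png

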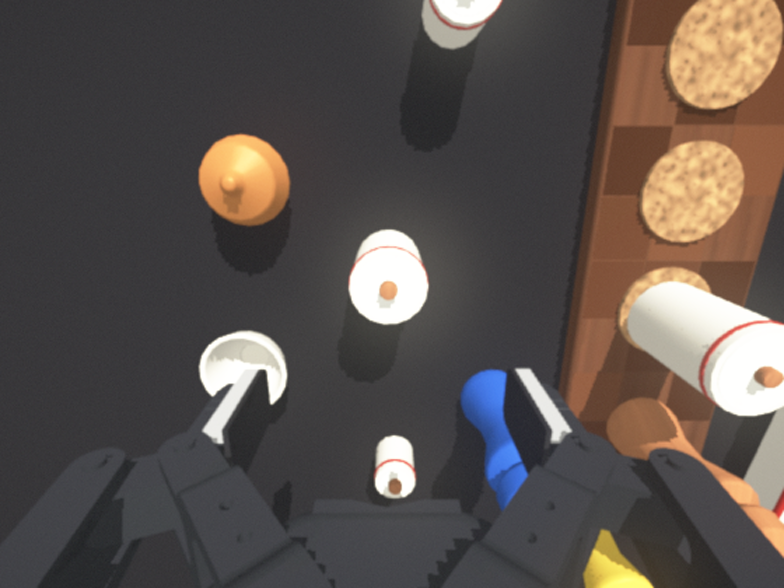

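The tallest tin stands on the mat next to the brown mill, with its knob at (768,376). The large tin's knob is at (389,290), between the fingers, and the mats are at (692,190) and (725,48).

Add to h.py:
```python
def W(T): return dict(image=np.zeros((420,560,3)),vertical_fov=2*np.degrees(np.arctan(210/292.59)),cx=275.957,cy=208.074,world_from_camera=T)
```

```bash
python3 -c "
from h import *
c=W(np.load('w3.npz')['T'])
for n,u,v,z in (('tall',768,376,.114),('large',389,290,.076),('m3',692,190,.022),('m2',725,48,.022),('small',395,487,.044)): print(n,atz(c,u/1.4,v/1.4,z).round(4))"
```

```text
tall [ 0.6495 -0.0881  0.114 ]
large [ 0.4319 -0.0738  0.076 ]
m3 [0.6384 0.0068 0.022 ]
m2 [0.6289 0.0947 0.022 ]
small [ 0.4583 -0.2566  0.044 ]
```

Emit:
{"op": "hand_motion", "data": {
  "increments": [
    {"pos":[0, 0, 0.0467], "jaw":0.085},
    {"pos":[0, 0, 0.0933], "jaw":0.085},
    {"pos":[0, 0, 0.14], "jaw":0.085},
    {"pos":[0, 0, 0.18], "jaw":0.085},
    {"pos":[0, 0, 0.1947], "jaw":0.085}
  ]
}}

```text
t: 9.08
eef_pos: [0.4274, -0.0744, 0.0463]
eef_rot: [-0.002, 0.666, 0.746, -0.002]
wrist_force: [-0.4, 0.7, 1.1]
grip_width: 0.0852
grip_force: 0.0
```

Emit:
{"op": "hand_motion", "data": {
  "increments": [
    {"jaw":0.085},
    {"jaw":0.06},
    {"jaw":0.045},
    {"jaw":0.03},
    {"jaw":0.03}
  ]
}}

```text
t: 9.5
eef_pos: [0.4299, -0.0746, 0.0516]
eef_rot: [0.001, 0.666, 0.746, 0.001]
wrist_force: [-0.5, -0.6, 0.9]
grip_width: 0.0485
grip_force: 61.6
```

Emit:
{"op": "hand_motion", "data": {
  "increments": [
    {"jaw":0.03},
    {"jaw":0.03},
    {"jaw":0.03},
    {"jaw":0.03},
    {"jaw":0.03}
  ]
}}

```text
t: 9.92
eef_pos: [0.4299, -0.0746, 0.0516]
eef_rot: [0.001, 0.666, 0.746, 0.001]
wrist_force: [0.4, -1.4, 7.3]
grip_width: 0.0488
grip_force: 61.7
```

Converted, -0.125 m / 0.75 = -0.1667, -0.105 m / 0.75 = -0.14.

Emit:
{"op": "hand_motion", "data": {
  "increments": [
    {"pos":[0, 0, -0.0133], "jaw":0.03},
    {"pos":[0, 0, -0.0467], "jaw":0.03},
    {"pos":[0, 0, -0.0933], "jaw":0.03},
    {"pos":[0, 0, -0.14], "jaw":0.03},
    {"pos":[0, 0, -0.1667], "jaw":0.03}
  ]
}}

```text
t: 10.33
eef_pos: [0.4292, -0.075, 0.1792]
eef_rot: [0.001, 0.667, 0.745, 0.001]
wrist_force: [1.4, 0.0, -0.8]
grip_width: 0.049
grip_force: 62.3
```

Emit:
{"op": "hand_motion", "data": {
  "increments": [
    {"jaw":0.03},
    {"jaw":0.03}
  ],
  "quiet": true
}}

```text
ok
```

```bash
python3 -c "
from h import *
go([.6383,.0055,.0736],.107)"
```

```text
t 10.5 pos [ 0.4291 -0.0742  0.1768] shift [0.0557 0.2164 0.104 ] tilt-z [ 0.004  0.001 -1.   ] y-ang 0.112 j7 0.29
rz 0.005422112001771229
```

Converted, 0.16 m / 0.75 = 0.2133, 0.125 m / 0.75 = 0.1667.

Emit:
{"op": "hand_motion", "data": {
  "increments": [
    {"pos":[0.008, 0.0293, 0], "jaw":0.03},
    {"pos":[0.0187, 0.0733, 0], "jaw":0.03},
    {"pos":[0.0307, 0.12, 0], "jaw":0.03},
    {"pos":[0.0427, 0.1667, 0], "jaw":0.03},
    {"pos":[0.0547, 0.2133, 0], "jaw":0.03}
  ],
  "quiet": true
}}

```text
ok
```

Emit:
{"op": "hand_motion", "data": {
  "increments": [
    {"pos":[0.0107, 0.04, 0], "jaw":0.03},
    {"pos":[0.0187, 0.0707, 0], "jaw":0.03},
    {"pos":[0.02, 0.0747, 0], "jaw":0.03},
    {"pos":[0.02, 0.0747, 0], "jaw":0.03},
    {"pos":[0.02, 0.0747, 0], "jaw":0.03}
  ],
  "quiet": true
}}

```text
ok
```

Emit:
{"op": "hand_motion", "data": {
  "increments": [
    {"pos":[0, 0, 0.0267], "jaw":0.03},
    {"pos":[0, 0, 0.06], "jaw":0.03},
    {"pos":[0, 0, 0.0933], "jaw":0.03},
    {"pos":[0, 0, 0.1173], "jaw":0.03},
    {"pos":[0, 0, 0.128], "jaw":0.03}
  ],
  "quiet": true
}}

```text
ok
```

Emit:
{"op": "hand_motion", "data": {
  "increments": [
    {"jaw":0.03},
    {"jaw":0.03},
    {"jaw":0.03}
  ]
}}

```text
t: 12.0
eef_pos: [0.6376, 0.0049, 0.0808]
eef_rot: [0.001, 0.667, 0.745, 0.001]
wrist_force: [-0.4, 0.4, -0.5]
grip_width: 0.0491
grip_force: 62.6
```

```bash
python3 -c "
from h import *
go([.6383,.0055,.0736],.107)"
```

```text
t 12.0 pos [0.6376 0.0049 0.0808] shift [0.0005 0.0008 0.0072] tilt-z [ 0.002  0.    -1.   ] y-ang 0.111 j7 0.27
rz 0.0044797521689867725
```

Converted, 0.006 m / 0.75 = 0.008, 0.005 m / 0.75 = 0.0067.

Emit:
{"op": "hand_motion", "data": {
  "increments": [
    {"pos":[0, 0.0007, 0.0027], "jaw":0.03},
    {"pos":[0, 0.0013, 0.0053], "jaw":0.03},
    {"pos":[0, 0.0013, 0.0067], "jaw":0.03},
    {"pos":[0, 0.0013, 0.008], "jaw":0.03},
    {"pos":[0, 0.0013, 0.008], "jaw":0.03}
  ]
}}

```text
t: 12.42
eef_pos: [0.6381, 0.0055, 0.0737]
eef_rot: [0.0, 0.666, 0.746, 0.0]
wrist_force: [-0.2, 0.2, 1.9]
grip_width: 0.0491
grip_force: 63.1
```

Emit:
{"op": "hand_motion", "data": {
  "increments": [
    {"pos":[0, 0, 0.0007], "jaw":0.03},
    {"pos":[0, 0, 0.0013], "jaw":0.03},
    {"pos":[0, 0, 0.0017], "jaw":0.03},
    {"pos":[0, 0, 0.0017], "jaw":0.03}
  ]
}}

```text
t: 12.75
eef_pos: [0.6382, 0.0056, 0.0736]
eef_rot: [-0.0, 0.666, 0.746, 0.001]
wrist_force: [-5.5, 0.2, 13.4]
grip_width: 0.0491
grip_force: 63.7
```

In contact at 13 N. I'll release and rise.

Emit:
{"op": "hand_motion", "data": {
  "increments": [
    {"jaw":0.052},
    {"jaw":0.06},
    {"jaw":0.075},
    {"jaw":0.085},
    {"jaw":0.085}
  ]
}}

```text
t: 13.17
eef_pos: [0.6379, 0.0054, 0.0717]
eef_rot: [-0.0, 0.666, 0.746, -0.0]
wrist_force: [-1.2, -0.4, 0.3]
grip_width: 0.0852
grip_force: 0.0
```

Emit:
{"op": "hand_motion", "data": {
  "increments": [
    {"pos":[0, 0, -0.0267], "jaw":0.085},
    {"pos":[0, 0, -0.06], "jaw":0.085},
    {"pos":[0, 0, -0.1], "jaw":0.085},
    {"pos":[0, 0, -0.14], "jaw":0.085},
    {"pos":[0, 0, -0.16], "jaw":0.085}
  ]
}}

```text
t: 13.58
eef_pos: [0.6393, 0.0051, 0.1956]
eef_rot: [0.001, 0.667, 0.745, 0.001]
wrist_force: [0.4, -0.1, -0.2]
grip_width: 0.0853
grip_force: 0.0
```

Emit:
{"op": "hand_motion", "data": {
  "increments": [
    {"jaw":0.085},
    {"jaw":0.085}
  ],
  "quiet": true
}}

```text
ok
```

```bash
python3 -c "
from h import *
go([.4535,.1005,.19],.107)"
```

```text
t 13.75 pos [0.6384 0.0055 0.1927] shift [ 0.1151 -0.1731  0.0024] tilt-z [ 0.002  0.    -1.   ] y-ang 0.112 j7 0.22
rz 0.005103003626640845
```

Converted, -0.15 m / 0.75 = -0.2, -0.12 m / 0.75 = -0.16.

Emit:
{"op": "hand_motion", "data": {
  "increments": [
    {"pos":[0.024, -0.0373, 0], "jaw":0.085},
    {"pos":[0.0533, -0.08, 0], "jaw":0.085},
    {"pos":[0.08, -0.12, 0], "jaw":0.085},
    {"pos":[0.1067, -0.16, 0], "jaw":0.085},
    {"pos":[0.1333, -0.2, 0], "jaw":0.085}
  ],
  "quiet": true
}}

```text
ok
```

Emit:
{"op": "hand_motion", "data": {
  "increments": [
    {"pos":[0.016, -0.0253, 0], "jaw":0.085},
    {"pos":[0.02, -0.0307, 0], "jaw":0.085},
    {"pos":[0.02, -0.0307, 0], "jaw":0.085},
    {"pos":[0.02, -0.0307, 0], "jaw":0.085},
    {"pos":[0.02, -0.0307, 0], "jaw":0.085}
  ]
}}

```text
t: 14.58
eef_pos: [0.4541, 0.0998, 0.1917]
eef_rot: [0.0, 0.667, 0.745, -0.0]
wrist_force: [-1.1, -0.5, -0.2]
grip_width: 0.0848
grip_force: 0.0
```

```bash
python3 -c "
from h import *
c=bot.camera('wrist'); go([.4535,.1005,.038],.107); crop(c,0,0,560,420,1.4,'w4.png'); np.savez('w4.npz',T=c['world_from_camera'])"
```

```text
t 14.6333 pos [0.4542 0.0996 0.1917] shift [ 0.0011 -0.0006  0.1537] tilt-z [ 0.    -0.001 -1.   ] y-ang 0.111 j7 -0.1
rz 0.003615227710533908
```

View pics/w4.png

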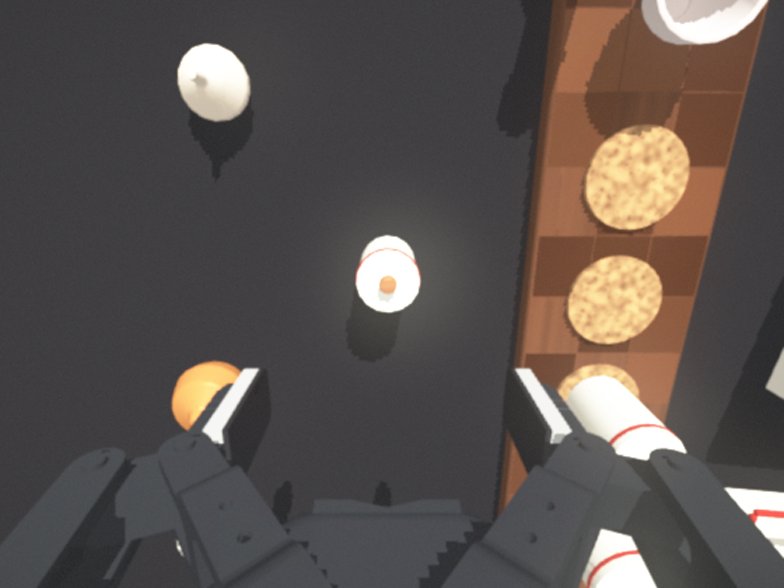

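The large tin stands upright on mat 3 at (610,400). The medium tin's knob is at (388,285), centred between the fingers, and the free mats are at (637,177) and (615,299).

Converted, 0.152 m / 0.75 = 0.2027, 0.14 m / 0.75 = 0.1867.

```bash
python3 -c "
from h import *
c=W(np.load('w4.npz')['T'])
for n,u,v,z in (('med',388,285,.06),('m1',637,177,.022),('m2',615,299,.022)): print(n,atz(c,u/1.4,v/1.4,z).round(4))"
```

```text
med [0.4556 0.0999 0.06  ]
m1 [0.6189 0.1849 0.022 ]
m2 [0.6293 0.0963 0.022 ]
```

Emit:
{"op": "hand_motion", "data": {
  "increments": [
    {"pos":[0, 0, 0.0467], "jaw":0.085},
    {"pos":[0, 0, 0.0933], "jaw":0.085},
    {"pos":[0, 0, 0.14], "jaw":0.085},
    {"pos":[0, 0, 0.1867], "jaw":0.085},
    {"pos":[0, 0, 0.2027], "jaw":0.085}
  ]
}}

```text
t: 15.05
eef_pos: [0.4517, 0.0989, 0.0357]
eef_rot: [-0.001, 0.667, 0.745, -0.003]
wrist_force: [-0.7, -0.4, -0.8]
grip_width: 0.0852
grip_force: 0.0
```

Emit:
{"op": "hand_motion", "data": {
  "increments": [
    {"jaw":0.085},
    {"jaw":0.06},
    {"jaw":0.045},
    {"jaw":0.03},
    {"jaw":0.025}
  ]
}}

```text
t: 15.47
eef_pos: [0.4543, 0.1006, 0.0414]
eef_rot: [0.001, 0.666, 0.746, 0.001]
wrist_force: [-3.7, -2.7, 12.4]
grip_width: 0.0411
grip_force: 58.9
```

Emit:
{"op": "hand_motion", "data": {
  "increments": [
    {"jaw":0.025},
    {"jaw":0.025},
    {"jaw":0.025},
    {"jaw":0.025},
    {"jaw":0.025}
  ]
}}

```text
t: 15.88
eef_pos: [0.4543, 0.1006, 0.0415]
eef_rot: [0.001, 0.666, 0.746, 0.001]
wrist_force: [-0.2, -1.1, 4.9]
grip_width: 0.0406
grip_force: 59.8
```

Place at m2 (0.629, 0.095), with the set-down at TCP z = 0.0635.

Converted, -0.125 m / 0.75 = -0.1667, -0.105 m / 0.75 = -0.14.

Emit:
{"op": "hand_motion", "data": {
  "increments": [
    {"pos":[0, 0, -0.0133], "jaw":0.025},
    {"pos":[0, 0, -0.0467], "jaw":0.025},
    {"pos":[0, 0, -0.0933], "jaw":0.025},
    {"pos":[0, 0, -0.14], "jaw":0.025},
    {"pos":[0, 0, -0.1667], "jaw":0.025}
  ]
}}

```text
t: 16.3
eef_pos: [0.4543, 0.1003, 0.1694]
eef_rot: [0.001, 0.667, 0.745, 0.002]
wrist_force: [1.0, -0.0, -1.3]
grip_width: 0.0408
grip_force: 60.7
```

Emit:
{"op": "hand_motion", "data": {
  "increments": [
    {"jaw":0.025},
    {"jaw":0.025}
  ],
  "quiet": true
}}

```text
ok
```

```bash
python3 -c "
from h import *
go([.629,.095,.0635],.107)"
```

```text
t 16.4667 pos [0.4539 0.1009 0.1671] shift [-0.0257  0.1729  0.1042] tilt-z [ 0.004  0.002 -1.   ] y-ang 0.112 j7 -0.07
rz 0.005376840967712848
```

Converted, 0.155 m / 0.75 = 0.2067, 0.13 m / 0.75 = 0.1733.

Emit:
{"op": "hand_motion", "data": {
  "increments": [
    {"pos":[-0.0053, 0.0333, 0], "jaw":0.025},
    {"pos":[-0.012, 0.08, 0], "jaw":0.025},
    {"pos":[-0.0187, 0.1267, 0], "jaw":0.025},
    {"pos":[-0.0253, 0.1733, 0], "jaw":0.025},
    {"pos":[-0.0307, 0.2067, 0], "jaw":0.025}
  ],
  "quiet": true
}}

```text
ok
```

Emit:
{"op": "hand_motion", "data": {
  "increments": [
    {"pos":[-0.0027, 0.0173, 0], "jaw":0.025},
    {"pos":[-0.004, 0.024, 0], "jaw":0.025},
    {"pos":[-0.004, 0.024, 0], "jaw":0.025},
    {"pos":[-0.004, 0.024, 0], "jaw":0.025},
    {"pos":[-0.004, 0.024, 0], "jaw":0.025}
  ],
  "quiet": true
}}

```text
ok
```

Emit:
{"op": "hand_motion", "data": {
  "increments": [
    {"pos":[0, 0, 0.0267], "jaw":0.025},
    {"pos":[0, 0, 0.06], "jaw":0.025},
    {"pos":[0, 0, 0.0933], "jaw":0.025},
    {"pos":[0, 0, 0.1173], "jaw":0.025},
    {"pos":[0, 0, 0.128], "jaw":0.025}
  ],
  "quiet": true
}}

```text
ok
```

Emit:
{"op": "hand_motion", "data": {
  "increments": [
    {"jaw":0.025},
    {"jaw":0.025},
    {"jaw":0.025}
  ]
}}

```text
t: 17.97
eef_pos: [0.6287, 0.094, 0.0705]
eef_rot: [0.001, 0.666, 0.746, 0.001]
wrist_force: [0.0, -0.1, -0.2]
grip_width: 0.0406
grip_force: 60.8
```

```bash
python3 -c "
from h import *
go([.629,.095,.0635],.107)"
```

```text
t 17.9667 pos [0.6287 0.094  0.0705] shift [0.0009 0.0004 0.007 ] tilt-z [ 0.002  0.001 -1.   ] y-ang 0.112 j7 0.13
rz 0.005010903685018109
```

Converted, 0.006 m / 0.75 = 0.008, 0.005 m / 0.75 = 0.0067.

Emit:
{"op": "hand_motion", "data": {
  "increments": [
    {"pos":[0.0013, 0, 0.0027], "jaw":0.025},
    {"pos":[0.0013, 0, 0.0053], "jaw":0.025},
    {"pos":[0.0013, 0, 0.0067], "jaw":0.025},
    {"pos":[0.0013, 0, 0.008], "jaw":0.025},
    {"pos":[0.0013, 0, 0.008], "jaw":0.025}
  ]
}}

```text
t: 18.38
eef_pos: [0.6281, 0.095, 0.0636]
eef_rot: [-0.0, 0.666, 0.746, 0.0]
wrist_force: [-2.5, 0.4, 4.0]
grip_width: 0.0403
grip_force: 61.6
```

Emit:
{"op": "hand_motion", "data": {
  "increments": [
    {"pos":[0, 0, 0.0007], "jaw":0.025},
    {"pos":[0, 0, 0.0013], "jaw":0.025},
    {"pos":[0, 0, 0.0013], "jaw":0.025},
    {"pos":[0, 0, 0.0013], "jaw":0.025}
  ]
}}

```text
t: 18.72
eef_pos: [0.6281, 0.095, 0.0635]
eef_rot: [-0.0, 0.666, 0.746, 0.0]
wrist_force: [-4.4, -0.2, 12.2]
grip_width: 0.0404
grip_force: 62.2
```

In contact. I'll release, rise and head for the small tin, turning the gripper 0.6 rad on the way so its corner stays clear of the blue mill.

Emit:
{"op": "hand_motion", "data": {
  "increments": [
    {"jaw":0.044},
    {"jaw":0.052},
    {"jaw":0.07},
    {"jaw":0.085},
    {"jaw":0.085}
  ]
}}

```text
t: 19.13
eef_pos: [0.6278, 0.0949, 0.0617]
eef_rot: [-0.0, 0.666, 0.746, -0.0]
wrist_force: [-0.5, 0.5, 0.7]
grip_width: 0.0844
grip_force: 0.0
```

Emit:
{"op": "hand_motion", "data": {
  "increments": [
    {"pos":[0, 0, -0.0267], "jaw":0.085},
    {"pos":[0, 0, -0.06], "jaw":0.085},
    {"pos":[0, 0, -0.1067], "jaw":0.085},
    {"pos":[0, 0, -0.1533], "jaw":0.085},
    {"pos":[0, 0, -0.18], "jaw":0.085}
  ]
}}

```text
t: 19.55
eef_pos: [0.6292, 0.0947, 0.2007]
eef_rot: [0.001, 0.667, 0.745, 0.002]
wrist_force: [0.5, -0.0, -0.4]
grip_width: 0.0849
grip_force: 0.0
```

Emit:
{"op": "hand_motion", "data": {
  "increments": [
    {"jaw":0.085},
    {"jaw":0.085}
  ],
  "quiet": true
}}

```text
ok
```

```bash
python3 -c "
from h import *
go([.456,-.255,.19],-.49)"
```

```text
t 19.7167 pos [0.6286 0.095  0.1983] shift [-0.3285 -0.2106  0.0075] tilt-z [ 0.003  0.001 -1.   ] y-ang 0.112 j7 0.07
rz 0.6020772126443458
```

Converted, -0.164 m / 0.75 = -0.2187, -0.105 m / 0.75 = -0.14.

Emit:
{"op": "hand_motion", "data": {
  "increments": [
    {"pos":[-0.04, -0.0267, 0], "jaw":0.085},
    {"pos":[-0.084, -0.0547, 0], "jaw":0.085},
    {"pos":[-0.128, -0.0827, 0], "jaw":0.085},
    {"pos":[-0.1733, -0.112, 0], "jaw":0.085},
    {"pos":[-0.2187, -0.14, 0], "jaw":0.085}
  ],
  "quiet": true
}}

```text
ok
```

Emit:
{"op": "hand_motion", "data": {
  "increments": [
    {"pos":[-0.044, -0.028, 0], "turn_vec":[0, 0, 0.0764], "jaw":0.085},
    {"pos":[-0.088, -0.056, 0], "turn_vec":[0, 0, 0.1528], "jaw":0.085},
    {"pos":[-0.1333, -0.084, 0], "turn_vec":[0, 0, 0.2292], "jaw":0.085},
    {"pos":[-0.1773, -0.1133, 0], "turn_vec":[0, 0, 0.3056], "jaw":0.085},
    {"pos":[-0.2193, -0.1407, 0], "turn_vec":[0, 0, 0.382], "jaw":0.085}
  ]
}}

```text
t: 20.55
eef_pos: [0.4533, -0.2565, 0.1957]
eef_rot: [-0.001, 0.859, 0.513, -0.001]
wrist_force: [0.9, 0.5, -0.4]
grip_width: 0.0849
grip_force: 0.0
```

Emit:
{"op": "hand_motion", "data": {
  "increments": [
    {"jaw":0.085},
    {"jaw":0.085},
    {"jaw":0.085}
  ]
}}

```text
t: 20.8
eef_pos: [0.4551, -0.2544, 0.1959]
eef_rot: [-0.001, 0.857, 0.516, -0.001]
wrist_force: [-0.2, 0.7, 0.2]
grip_width: 0.0851
grip_force: 0.0
```

```bash
python3 -c "
from h import *
c=bot.camera('wrist'); go([.456,-.255,.026],-.49); crop(c,0,0,560,420,1.4,'w5.png'); np.savez('w5.npz',T=c['world_from_camera'])"
```

```text
t 20.85 pos [ 0.4557 -0.2538  0.196 ] shift [-0.0009  0.0012  0.17  ] tilt-z [-0.001  0.001 -1.   ] y-ang -0.486 j7 0.18
rz 0.004435906443000626
```

View pics/w5.png

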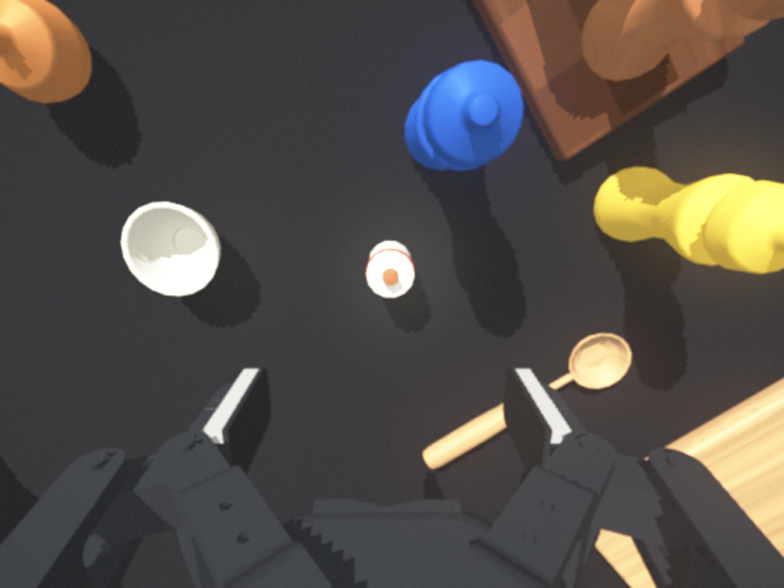

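The small tin's knob is at (390,277) in the wrist view, and the blue mill is at (470,115). I'll locate the tin and the mill.

The rows are not in the units I measure in: shifts go in shares of 0.75 m and turns go in shares of pi/2 rad. I convert before sending: 0.06 m / 0.75 = 0.08, 0.04 m / 0.75 = 0.0533, -0.3 rad / 1.5708 = -0.191.

```bash
python3 -c "
from h import *
c=W(np.load('w5.npz')['T'])
for n,u,v,z in (('small',390,277,.044),('bluetop',483,108,.14)): print(n,atz(c,u/1.4,v/1.4,z).round(4))"
```

```text
small [ 0.4576 -0.2558  0.044 ]
bluetop [ 0.536  -0.1857  0.14  ]
```

Emit:
{"op": "hand_motion", "data": {
  "increments": [
    {"pos":[0, 0, 0.0267], "turn_vec":[0, 0, -0.0637], "jaw":0.085},
    {"pos":[0, 0, 0.0533], "turn_vec":[0, 0, -0.1273], "jaw":0.085},
    {"pos":[0, 0, 0.08], "turn_vec":[0, 0, -0.191], "jaw":0.085},
    {"pos":[0, 0, 0.08], "turn_vec":[0, 0, -0.191], "jaw":0.085},
    {"pos":[0, 0, 0.08], "turn_vec":[0, 0, -0.191], "jaw":0.085}
  ]
}}

```text
t: 21.27
eef_pos: [0.4553, -0.2538, 0.1362]
eef_rot: [-0.001, 0.771, 0.637, -0.001]
wrist_force: [0.1, -0.5, -0.3]
grip_width: 0.0849
grip_force: 0.0
```

Emit:
{"op": "hand_motion", "data": {
  "increments": [
    {"jaw":0.085},
    {"jaw":0.085}
  ],
  "quiet": true
}}

```text
ok
```

```bash
python3 -c "
from h import *
go([.4565,-.2555,.029],-.19)"
```

```text
t 21.4333 pos [ 0.4563 -0.2551  0.138 ] shift [-3.00e-04  1.00e-04  1.09e-01] tilt-z [ 0.002 -0.001 -1.   ] y-ang -0.189 j7 0.5
rz 0.0005972082779119869
```

Converted, 0.108 m / 0.75 = 0.144, 0.1 m / 0.75 = 0.1333.

Emit:
{"op": "hand_motion", "data": {
  "increments": [
    {"pos":[0, 0, 0.04], "jaw":0.085},
    {"pos":[0, 0, 0.08], "jaw":0.085},
    {"pos":[0, 0, 0.1133], "jaw":0.085},
    {"pos":[0, 0, 0.1333], "jaw":0.085},
    {"pos":[0, 0, 0.144], "jaw":0.085}
  ]
}}

```text
t: 21.85
eef_pos: [0.4553, -0.2547, 0.0279]
eef_rot: [-0.0, 0.771, 0.637, -0.0]
wrist_force: [0.1, -0.1, -0.3]
grip_width: 0.0847
grip_force: 0.0
```

Emit:
{"op": "hand_motion", "data": {
  "increments": [
    {"jaw":0.085},
    {"jaw":0.06},
    {"jaw":0.04},
    {"jaw":0.025},
    {"jaw":0.02}
  ]
}}

```text
t: 22.27
eef_pos: [0.4562, -0.2553, 0.03]
eef_rot: [0.001, 0.77, 0.638, 0.001]
wrist_force: [0.0, 0.2, 0.4]
grip_width: 0.0379
grip_force: 0.0
```

Emit:
{"op": "hand_motion", "data": {
  "increments": [
    {"jaw":0.018},
    {"jaw":0.018},
    {"jaw":0.018},
    {"jaw":0.018},
    {"jaw":0.018}
  ]
}}

```text
t: 22.68
eef_pos: [0.4562, -0.2553, 0.0302]
eef_rot: [0.001, 0.77, 0.638, 0.001]
wrist_force: [-0.6, 0.8, 8.7]
grip_width: 0.0326
grip_force: 58.9
```

Converted, -0.155 m / 0.75 = -0.2067, -0.12 m / 0.75 = -0.16.

Emit:
{"op": "hand_motion", "data": {
  "increments": [
    {"pos":[0, 0, -0.0133], "jaw":0.018},
    {"pos":[0, 0, -0.0533], "jaw":0.018},
    {"pos":[0, 0, -0.1067], "jaw":0.018},
    {"pos":[0, 0, -0.16], "jaw":0.018},
    {"pos":[0, 0, -0.2067], "jaw":0.018}
  ]
}}

```text
t: 23.1
eef_pos: [0.455, -0.2554, 0.1869]
eef_rot: [0.0, 0.771, 0.637, 0.0]
wrist_force: [0.9, 0.0, -1.8]
grip_width: 0.0322
grip_force: 59.7
```

Emit:
{"op": "hand_motion", "data": {
  "increments": [
    {"pos":[0, 0, -0.0133], "turn_vec":[0, 0, -0.0637], "jaw":0.018},
    {"pos":[0, 0, -0.0133], "turn_vec":[0, 0, -0.1273], "jaw":0.018},
    {"pos":[0, 0, -0.0133], "turn_vec":[0, 0, -0.191], "jaw":0.018},
    {"pos":[0, 0, -0.0133], "turn_vec":[0, 0, -0.191], "jaw":0.018},
    {"pos":[0, 0, -0.0133], "turn_vec":[0, 0, -0.191], "jaw":0.018}
  ]
}}

```text
t: 23.52
eef_pos: [0.4552, -0.2552, 0.1946]
eef_rot: [0.0, 0.668, 0.744, 0.0]
wrist_force: [0.0, -0.3, -0.6]
grip_width: 0.0322
grip_force: 59.7
```

```bash
python3 -c "
from h import *
go([.619,.1848,.0522],.107)"
```

```text
t 23.5167 pos [ 0.4552 -0.2552  0.1946] shift [0.4196 0.2104 0.1425] tilt-z [ 0.001  0.    -1.   ] y-ang 0.109 j7 0.72
rz 0.0015915983073628848
```

Converted, 0.168 m / 0.75 = 0.224, 0.06 m / 0.75 = 0.08.

Emit:
{"op": "hand_motion", "data": {
  "increments": [
    {"pos":[0.0333, 0.008, 0], "jaw":0.018},
    {"pos":[0.08, 0.02, 0], "jaw":0.018},
    {"pos":[0.128, 0.0333, 0], "jaw":0.018},
    {"pos":[0.176, 0.0507, 0], "jaw":0.018},
    {"pos":[0.224, 0.0667, 0], "jaw":0.018}
  ],
  "quiet": true
}}

```text
ok
```

Emit:
{"op": "hand_motion", "data": {
  "increments": [
    {"pos":[0.0427, 0.0267, 0], "jaw":0.018},
    {"pos":[0.0853, 0.0533, 0], "jaw":0.018},
    {"pos":[0.128, 0.08, 0], "jaw":0.018},
    {"pos":[0.1707, 0.1067, 0], "jaw":0.018},
    {"pos":[0.2133, 0.1333, 0], "jaw":0.018}
  ],
  "quiet": true
}}

```text
ok
```

Emit:
{"op": "hand_motion", "data": {
  "increments": [
    {"pos":[0.04, 0.0267, 0], "jaw":0.018},
    {"pos":[0.08, 0.0533, 0], "jaw":0.018},
    {"pos":[0.1107, 0.0733, 0], "jaw":0.018},
    {"pos":[0.1207, 0.08, 0], "jaw":0.018},
    {"pos":[0.1207, 0.08, 0], "jaw":0.018}
  ]
}}

```text
t: 24.77
eef_pos: [0.6173, 0.1873, 0.193]
eef_rot: [-0.0, 0.666, 0.746, -0.0]
wrist_force: [-1.0, -0.3, -1.1]
grip_width: 0.0327
grip_force: 59.7
```

Emit:
{"op": "hand_motion", "data": {
  "increments": [
    {"jaw":0.018},
    {"jaw":0.018},
    {"jaw":0.018}
  ]
}}

```text
t: 25.02
eef_pos: [0.6171, 0.1819, 0.1942]
eef_rot: [0.0, 0.668, 0.744, -0.0]
wrist_force: [0.2, -0.3, -0.4]
grip_width: 0.0325
grip_force: 59.7
```

```bash
python3 -c "
from h import *
go([.619,.1848,.0522],.107)"
```

```text
t 25.0167 pos [0.6171 0.1819 0.1942] shift [0.0028 0.0022 0.142 ] tilt-z [-0.    -0.001 -1.   ] y-ang 0.109 j7 -0.08
rz 0.001665344726142326
```

Converted, 0.132 m / 0.75 = 0.176, 0.12 m / 0.75 = 0.16.

Emit:
{"op": "hand_motion", "data": {
  "increments": [
    {"pos":[0.0013, 0.0013, 0.0333], "jaw":0.018},
    {"pos":[0.0027, 0.0027, 0.08], "jaw":0.018},
    {"pos":[0.0027, 0.0027, 0.1267], "jaw":0.018},
    {"pos":[0.0027, 0.0027, 0.16], "jaw":0.018},
    {"pos":[0.0027, 0.0027, 0.176], "jaw":0.018}
  ],
  "quiet": true
}}

```text
ok
```

Emit:
{"op": "hand_motion", "data": {
  "increments": [
    {"jaw":0.018},
    {"jaw":0.018},
    {"jaw":0.018}
  ]
}}

```text
t: 25.68
eef_pos: [0.6205, 0.1862, 0.0641]
eef_rot: [0.001, 0.667, 0.745, 0.001]
wrist_force: [0.6, 0.9, -0.5]
grip_width: 0.0325
grip_force: 59.7
```

```bash
python3 -c "
from h import *
go([.619,.1848,.0522],.107)"
```

```text
t 25.6833 pos [0.6205 0.1862 0.0641] shift [-0.0013 -0.0017  0.0119] tilt-z [ 0.003  0.001 -1.   ] y-ang 0.111 j7 -0.04
rz 0.0040510029098954625
```

Converted, 0.0095 m / 0.75 = 0.0127, 0.008 m / 0.75 = 0.0107.

Emit:
{"op": "hand_motion", "data": {
  "increments": [
    {"pos":[0, 0, 0.004], "jaw":0.018},
    {"pos":[-0.0013, -0.0013, 0.008], "jaw":0.018},
    {"pos":[-0.0013, -0.0013, 0.0107], "jaw":0.018},
    {"pos":[-0.0013, -0.0013, 0.0127], "jaw":0.018},
    {"pos":[-0.0013, -0.0013, 0.0127], "jaw":0.018}
  ]
}}

```text
t: 26.1
eef_pos: [0.6181, 0.1854, 0.0523]
eef_rot: [-0.0, 0.666, 0.746, -0.0]
wrist_force: [0.4, 0.1, -0.1]
grip_width: 0.0323
grip_force: 59.7
```

Emit:
{"op": "hand_motion", "data": {
  "increments": [
    {"pos":[0, 0, 0.0007], "jaw":0.018},
    {"pos":[0, 0, 0.0013], "jaw":0.018},
    {"pos":[0, 0, 0.002], "jaw":0.018},
    {"pos":[0, 0, 0.002], "jaw":0.018}
  ]
}}

```text
t: 26.43
eef_pos: [0.6182, 0.1854, 0.0523]
eef_rot: [-0.0, 0.666, 0.746, 0.0]
wrist_force: [-4.6, -1.3, 9.9]
grip_width: 0.0322
grip_force: 60.7
```

In contact. I'll release, rise and retreat toward the robot so the cameras can see the whole row.

Emit:
{"op": "hand_motion", "data": {
  "increments": [
    {"jaw":0.036},
    {"jaw":0.045},
    {"jaw":0.065},
    {"jaw":0.085},
    {"jaw":0.085}
  ]
}}

```text
t: 26.85
eef_pos: [0.6182, 0.1854, 0.0508]
eef_rot: [-0.0, 0.666, 0.746, -0.0]
wrist_force: [-0.7, -0.1, 0.3]
grip_width: 0.0788
grip_force: 0.0
```

Emit:
{"op": "hand_motion", "data": {
  "increments": [
    {"pos":[0, 0, -0.0267], "jaw":0.085},
    {"pos":[0, 0, -0.0667], "jaw":0.085},
    {"pos":[0, 0, -0.12], "jaw":0.085},
    {"pos":[0, 0, -0.1733], "jaw":0.085},
    {"pos":[0, 0, -0.2267], "jaw":0.085}
  ]
}}

```text
t: 27.27
eef_pos: [0.6179, 0.1851, 0.2225]
eef_rot: [-0.0, 0.666, 0.746, -0.0]
wrist_force: [0.2, 0.7, -0.6]
grip_width: 0.085
grip_force: 0.0
```

Emit:
{"op": "hand_motion", "data": {
  "increments": [
    {"pos":[0.0133, -0.0467, 0], "jaw":0.085},
    {"pos":[0.0267, -0.0933, 0], "jaw":0.085},
    {"pos":[0.04, -0.14, 0], "jaw":0.085},
    {"pos":[0.0533, -0.1867, 0], "jaw":0.085},
    {"pos":[0.0667, -0.2333, 0], "jaw":0.085}
  ]
}}

```text
t: 27.68
eef_pos: [0.437, 0.2155, 0.2209]
eef_rot: [-0.0, 0.666, 0.746, 0.0]
wrist_force: [0.3, -0.2, 0.8]
grip_width: 0.085
grip_force: 0.0
```

Emit:
{"op": "hand_motion", "data": {
  "increments": [
    {"pos":[0.0467, 0, 0], "jaw":0.085},
    {"pos":[0.0933, 0, 0], "jaw":0.085},
    {"pos":[0.14, 0, 0], "jaw":0.085},
    {"pos":[0.1867, 0, 0], "jaw":0.085},
    {"pos":[0.1867, 0, 0], "jaw":0.085}
  ]
}}

```text
t: 28.1
eef_pos: [0.4204, 0.3623, 0.2208]
eef_rot: [-0.001, 0.663, 0.748, 0.001]
wrist_force: [-0.5, 1.4, -0.1]
grip_width: 0.0851
grip_force: 0.0
```

```bash
python3 -c "
from h import *
c=bot.camera('top'); crop(c,90,100,430,290,2.35,'tf.png')
c=bot.camera('scene'); crop(c,125,125,475,275,2.28,'sf.png')"
```

```text
(no output)
```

View pics/tf.png

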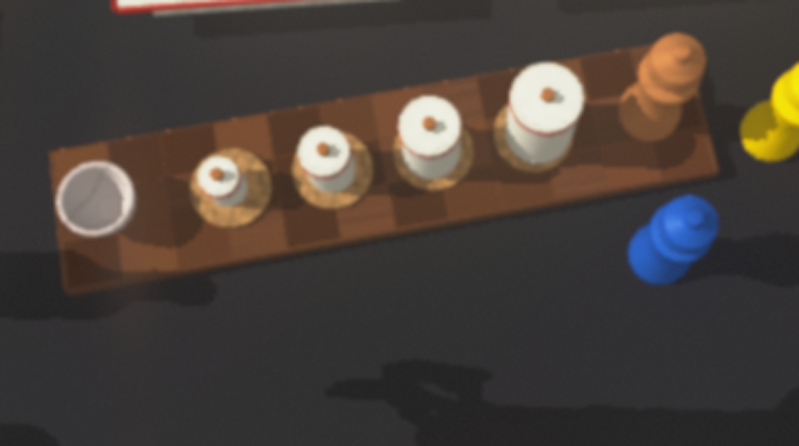

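View pics/sf.png

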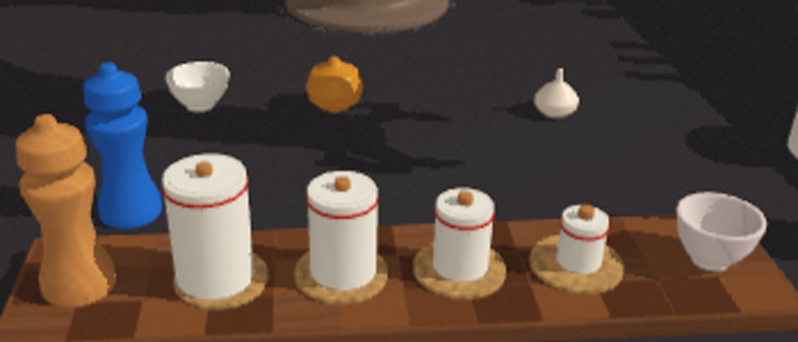

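All four tins stand upright on the mats, with the mill and bowl unmoved. The knobs are at (217,174), (322,150), (430,123) and (548,95) in the top crop and at (586,212), (466,198), (342,183) and (204,169) in the scene crop. I'll check the centring numerically.

```bash
python3 -c "
from h import *
ct=bot.camera('top'); cs=bot.camera('scene')
M=[(.6191,.1837),(.6285,.0945),(.6383,.0047),(.6481,-.0849)]
for a,b,m in zip([(217,174),(322,150),(430,123),(548,95)],[(586,212),(466,198),(342,183),(204,169)],M):
    p,r=tri([ray(ct,90+a[0]/2.35,100+a[1]/2.35),ray(cs,125+b[0]/2.28,125+b[1]/2.28)]); print(p.round(4),np.round(p[:2]-m,4))
print(bot.state()['joint_vel'].round(3))
"
```

```text
[0.6178 0.1854 0.0666] [-0.0013  0.0017]
[0.6267 0.0958 0.0821] [-0.0018  0.0013]
[0.6371 0.0064 0.099 ] [-0.0012  0.0017]
[ 0.6478 -0.0886  0.1144] [-0.0003 -0.0037]
[ 0.015 -0.01   0.009  0.005 -0.001 -0.    -0.001]
```

All four are within 4 mm of their mat centres and at the right heights.

Emit:
{"op": "hand_motion", "data": {
  "increments": [
    {"jaw":0.085},
    {"jaw":0.085},
    {"jaw":0.085}
  ]
}}

```text
t: 28.55
eef_pos: [0.4236, 0.3537, 0.2212]
eef_rot: [0.0, 0.667, 0.745, 0.0]
wrist_force: [-0.3, 0.3, -0.4]
grip_width: 0.0851
grip_force: 0.0
```

```bash
python3 -c "
from cell import bot
print(bot.close_job())"
```

```text
the job is handed in; nothing more can be done
None
```

The four tins stand upright on the mats in height order, tallest next to the pepper mill, each within 4 mm of its mat's centre by my camera check; the mill and bowl look unmoved, and the job was handed in at about 29 s (no verdict was returned).

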